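Sweep the loose nuts into the blue tub

ROBOT

A 6-joint arm with a two-finger parallel gripper is mounted at the origin on the work surface. World frame = base frame: x ahead of the robot, y to its left, z up, the work surface at z = 0. Lengths are in m, angles in rad, forces in N, time in s.
With the tool pointing down it reaches from about 0.325 to 0.9 m from the base axis. Payload 3.5 kg.
Tool frame: the origin (TCP) lies midway between the tips of the shut fingers; the grasp point (between the pads) lies robot.tcp_to_grasp behind it (robot.tcp_to_grasp is the distance from the TCP to the grasp point, in m); z points along the fingers, y is the direction in which the jaws open and shut (so a half turn about z gives the same grasp; the last joint's range is limited). The gripper opens to 85 mm and grips with 20 to 120 N. Pads are 22 mm wide; open, the fingers measure 114 mm over their backs; the gripper's body (76 mm by 85 mm) begins 54 mm behind the grasp point. The pads swing forward as they close: fully open they stand 13 mm farther back than shut.
Start: joints at [1.208, 0.276, -0.026, 1.268, 0, 1.467], TCP at [0.161, 0.604, 0.231] pointing down, gripper open.
Joint ranges: [-3.12, 3.12], [-0.85, 1.88], [-1.08, 1.24], [-1.95, 2.15], [-1.57, 1.53], [-3.14, 3.14]. Speed limits (rad/s): [2.57, 2.57, 3.14, 3.14, 3.14, 3.14].

INTERFACE

Orientations are given as a unit quaternion [w, x, y, z].
In Python, from plant import robot gives the robot as it stands.
- The arm moves only by the shell command python3 -m handwheel 'ROWS' [FORCE]. ROWS is text: rows parted by semicolons, each of 5 numbers parted by spaces: the closure in counts, from 0 (fully open) to 255 (shut), then the shift along the tool's x, y, z in mm, then the turn about the tool's z in degrees. A call has exactly 8 rows; each row shifts and turns the pose as measured when the row begins, along the tool's axes as they then stand; what a row does not reach is not made up. A row lasts 1/12 s, in which the tool goes at most 41.7 mm and 7.16 degrees, less where a joint would pass 70% of its speed; a pose out of reach is approached as far as the arm can. A call is refused whole if a number of a shift passes 41.7 or a number of a turn 7.16, either way. A call with a gripper value outside its range is refused whole. The fingers move at their own pace and stop on an object; FORCE is the grip in N (left out, the last holds). Time passes only in rows, so rows that do not move let the fingers close, or fill a call up. It gives the time, the measured TCP pose, the force and the opening at its end, in the units of the state.
- robot.get_state(): the state, without advancing time (a new reading comes with each control period).
- robot.capture(name): name is "scene" or "side" or "wrist"; returns the picture (384x512x3 uint8, red, green, blue); there is no depth.
- robot.get_calibration(name): a dict with "fx", "fy", "cx", "cy" (pixels), "R" (3x3) and "t" (3): a world point X has camera coordinates R X + t. Camera axes: x right, y down, z forward; pixel columns grow to the right and rows downward; lengths in m; the calibration is good to about 2 mm. A picture is of the moment at which its call begins: read the wrist's pose just before it. get_calibration takes no time and is no camera call; for the wrist camera it gives the pose at the moment of the call.
- robot.close_job(): hands the job in, once; it reports no verdict.
The state is a dict: "t": time; "joint_pos": joint angles; "joint_velocities": joint speeds; "joint_torque": joint torques, N m; "tcp_pos": TCP position; "ee_rot": TCP orientation; "force": force on the tool from outside, world axes, zero at the start; "moment": the same for the moment, N m; "opening": finger opening in m.
Only numpy, scipy, OpenCV 4.12 (cv2) and the standard library are available. Lean on these libraries where they do the work, as an engineer would, in place of code of your own. Each camera call takes 0.05 s, during which the arm holds its last target.

TASK

Clear the plywood work platform: push the three steel nuts with the fingertips across the platform and off its edge so that all three drop into the blue tub. Only push them, do not pick them up, and leave the jar, the roll of tape and the wrench where they are.

Things in the scene. Friction and masses are not known exactly. Their poses are not given: they have to be found in the camera images.
- board: fixed raised plywood platform, 330 mm along its x, 320 mm along its y, flat top 60 mm above its origin (centre of its underside, on the bench). A tub stands against each y edge, the blue one at +y or -y. Nuts lie within 90 mm in x and 50 mm in y of its centre, at least 45 mm apart in x; jar and tape stand along its +x edge, the wrench lies along its -x edge
- blue_tub: the goal: fixed blue open tub, 180 mm along its x, 120 mm along its y, 55 mm high, walls and floor 3 mm, axes parallel to the platform's; origin at the centre of its underside on the bench. Its long side stands 2 mm from the platform's edge, its rim 5 mm below the platform's top. Its centre is up to 15 mm off the platform's middle in x
- white_tub: fixed off-white tub of the same size with brass screws in it, at the opposite edge of the platform; not for the nuts; origin and axes as for the blue tub
- nut1_center (a point): one of three alike bright steel hex nuts with a dark bore, 30 mm across flats (35 mm across corners), 16 mm high, about 64 g, lying flat and loose on the plywood platform; this point is its centre, 8 mm above its underside
- nut2_center (a point): one of three alike bright steel hex nuts with a dark bore, 30 mm across flats (35 mm across corners), 16 mm high, about 64 g, lying flat and loose on the plywood platform; this point is its centre, 8 mm above its underside
- nut3_center (a point): one of three alike bright steel hex nuts with a dark bore, 30 mm across flats (35 mm across corners), 16 mm high, about 64 g, lying flat and loose on the plywood platform; this point is its centre, 8 mm above its underside
- jar: small loose jar with a yellow lid, 50 mm diameter, 48 mm high, standing near the platform's +x edge, to be left alone; origin at the centre of its underside
- tape: loose orange roll of tape lying flat, 60 mm outside diameter, 38 mm hole, 24 mm high, near the platform's +x edge, to be left alone; origin at the centre of its underside
- wrench: loose steel wrench, 160 mm long, lying flat near the platform's -x edge, its length (own x) along the platform's y, to be left alone; origin at the middle of its underside

How it is judged:
By the outcome, as a careful person would: the job done as asked, in the order asked, and still so for the second after the job is handed in, with the robot touching nothing.
It also fails if it takes over 53 s, if anything falls off the work surface, if the arm or the gripper's body presses on something with over 40 N, if the wrist force passes 120 N, or if a joint passes its speed limit or range.

## Working session

There is one attempt and no reset: what is moved stays moved. The work goes in short steps, Python scripts to look and compute and a shell command to move; the robot and the scene stay as the last step left them, time stands still between calls to the robot, and variables do not carry over. Pictures are saved under pics/ and viewed, and the job is handed in when it is done.

```bash
ls; mkdir -p pics; python3 - <<'E'
from plant import robot
import cv2
s=robot.get_state(); print({k:s[k] for k in('t','tcp_pos','ee_rot','force','opening')}, robot.tcp_to_grasp)
for n in('scene','side'):
    im=robot.capture(n); cv2.imwrite(f'pics/{n}0.png',im[:,:,::-1]); c=robot.get_calibration(n); print(n,c)
E
```

```text
pics
{'t': 0.0, 'tcp_pos': array([0.16028084, 0.60327229, 0.23012031]), 'ee_rot': array([-2.68381467e-04,  1.29552667e-01,  9.91571888e-01, -1.10695684e-03]), 'force': array([ 0.10796329, -0.04607836, -0.31721359]), 'opening': 0.08559304755975167} 0.0187
scene {'fx': 495.64775741832324, 'fy': 495.64775741832324, 'cx': 262.6281747907761, 'cy': 191.03227612858183, 'R': array([[ 0.7220233 ,  0.69179024, -0.01042178],
       [ 0.56183298, -0.5950442 , -0.57468783],
       [-0.40376485,  0.40908271, -0.81830635]]), 't': array([-0.43374798, -0.26850182,  1.15833931])}
side {'fx': 354.8977728634818, 'fy': 354.8977728634818, 'cx': 250.21182024371626, 'cy': 197.54601923467183, 'R': array([[ 0.82465264, -0.56542751, -0.0154838 ],
       [-0.30417375, -0.42021333, -0.85492636],
       [ 0.47689238,  0.70972705, -0.51851824]]), 't': array([-0.4651845 ,  0.2503061 ,  0.46405009])}
```

View pics/scene0.png

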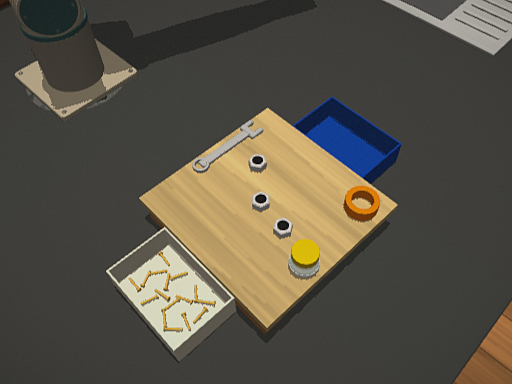

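View pics/side0.png

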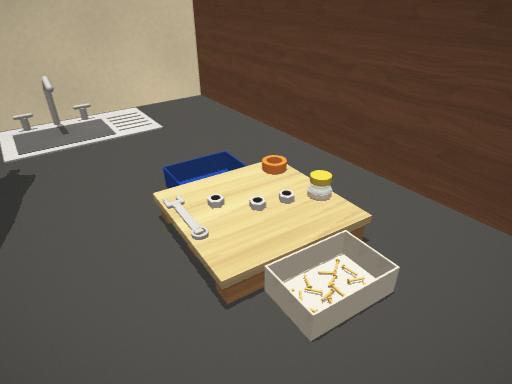

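```bash
python3 - <<'E'
import cv2
a=cv2.imread('pics/scene0.png')[90:340,130:410]; cv2.imwrite('pics/z.png',cv2.resize(a,None,fx=2.8,fy=2.4,interpolation=cv2.INTER_CUBIC))
E
cat > h.py <<'E'
import numpy as np
from plant import robot
def bp(n,u,v,z,c=None):
    c=c or robot.get_calibration(n); R=np.array(c['R']);t=np.array(c['t'])
    d=R.T@np.array([(u-c['cx'])/c['fx'],(v-c['cy'])/c['fy'],1]); o=-R.T@t
    return o+d*(z-o[2])/d[2]
def pj(n,X,c=None):
    c=c or robot.get_calibration(n); p=np.array(c['R'])@np.array(X)+c['t']
    return np.array([p[0]/p[2]*c['fx']+c['cx'],p[1]/p[2]*c['fy']+c['cy']])
E
```

```text
(no output)
```

View pics/z.png

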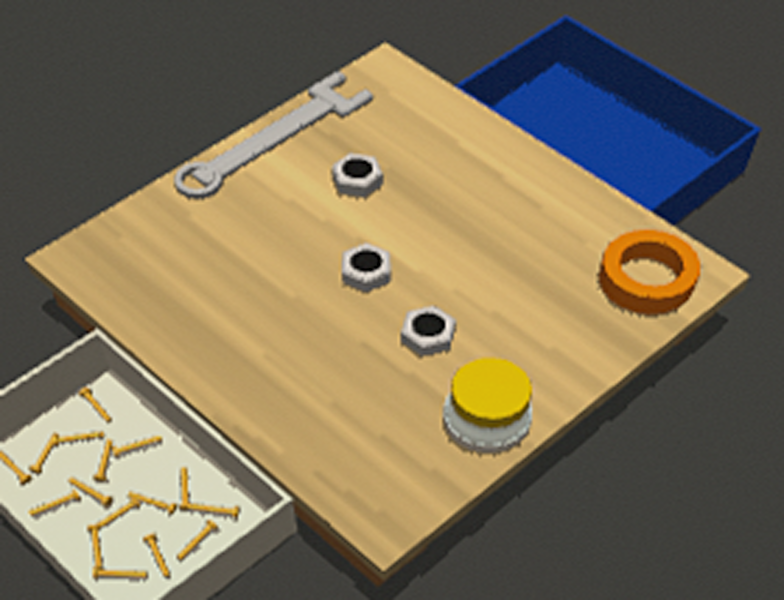

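```bash
python3 - <<'E'
from h import *
np.set_printoptions(precision=4,suppress=True)
f=lambda p,z:bp('scene',130+p[0]/2.8,90+p[1]/2.4,z)
C=[f(p,.06) for p in((385,42),(748,275),(385,573),(27,260))]
c=np.mean(C,axis=0)
ex=(C[1]-C[0]+C[2]-C[3]); th=np.arctan2(ex[1],ex[0])
print('C',np.array(C),'c',c,'th',np.degrees(th))
print([np.linalg.norm(C[i]-C[(i+1)%4]) for i in range(4)])
R=np.array([[np.cos(th),-np.sin(th)],[np.sin(th),np.cos(th)]])
for n,p,z in(('n1',(357,169),.076),('n2',(366,262),.076),('n3',(429,325),.076),('jar',(491,388),.108),('tape',(650,264),.084),('wr',(198,180),.065),('wf',(345,92),.065),('tb',(567,18),.055),('tb2',(758,130),.055)):
    X=f(p,z); print(n,X,'board',R.T@(X-c)[:2])
for n,p in(('n1',(215,200)),('n2',(258,201)),('n3',(287,194))):
    X=bp('side',*p,.076); print('side',n,X,R.T@(X-c)[:2])
E
```

```text
C [[ 0.4353  0.188   0.06  ]
 [ 0.7641  0.1722  0.06  ]
 [ 0.7524 -0.1468  0.06  ]
 [ 0.4234 -0.1313  0.06  ]] c [0.5938 0.0205 0.06  ] th -2.721278909631267
[np.float64(0.3291727445577908), np.float64(0.31923619368326595), np.float64(0.3293702625928503), np.float64(0.31947912526884964)]
n1 [0.5255 0.0661 0.076 ] board [-0.0704  0.0423]
n2 [0.5894 0.0081 0.076 ] board [-0.0038 -0.0126]
n3 [ 0.6537 -0.0043  0.076 ] board [ 0.061  -0.0219]
jar [ 0.7229 -0.0304  0.108 ] board [ 0.1313 -0.0448]
tape [0.7207 0.1223 0.084 ] board [0.122  0.1077]
wr [ 0.45   -0.0079  0.065 ] board [-0.1423 -0.0352]
wf [0.4572 0.1241 0.065 ] board [-0.1414  0.097 ]
tb [0.5107 0.3051 0.055 ] board [-0.0965  0.2803]
tb2 [0.6869 0.2963 0.055 ] board [0.0799 0.2799]
side n1 [0.5176 0.0547 0.076 ] [-0.0778  0.0305]
side n2 [0.5851 0.0012 0.076 ] [-0.0078 -0.0197]
side n3 [ 0.6489 -0.0114  0.076 ] [ 0.0566 -0.0293]
```

```bash
cat >> h.py <<'E'
from scipy.spatial.transform import Rotation as Ro
TH=np.radians(-2.72); C0=np.array([.5938,.0205])
RB=np.array([[np.cos(TH),-np.sin(TH)],[np.sin(TH),np.cos(TH)]])
def st(bx=None,by=None,z=None):
    s=robot.get_state(); q=s['ee_rot']; M=Ro.from_quat([q[1],q[2],q[3],q[0]]).as_matrix()
    p=np.array(s['tcp_pos']); b=RB.T@(p[:2]-C0)
    ya=np.degrees(np.arctan2(M[1,1],M[0,1]))-np.degrees(TH)
    print('t',round(s['t'],2),'board mm',np.round(b*1e3,1),'z',round(p[2]*1e3,1),'turn needed',round((ya+180)%360-180,2),'F',np.round(s['force'],1),'open',round(s['opening']*1e3,1),'q',np.round(s['joint_pos'],2))
    if bx is not None:
        w=np.append(RB@np.array([bx,by])/1e3+C0,z/1e3)
        print('tool shift mm',np.round(M.T@(w-p)*1e3,1))
E
python3 -c "
from h import *
st(-68,0,200)"
```

```text
t 0.1 board mm [-460.7  561.6] z 230.3 turn needed 77.83 F [-0.7 -0.5 -0.4] open 85.2 q [ 1.21  0.28 -0.03  1.27 -0.    1.47]
tool shift mm [-502.2 -466.2   31.1]
```

```bash
python3 -m handwheel '200 -29 -27 2 0;200 -29 -27 2 0;200 -29 -27 2 0;200 -29 -27 2 0;200 -29 -27 2 0;200 -29 -27 2 0;200 -29 -27 2 0;200 -29 -27 2 0' 20; python3 -c "
from h import *
st(-68,0,200)"
```

```text
t: 0.77
tcp_pos: [0.3305, 0.3306, 0.2087]
ee_rot: [-0.002, 0.122, 0.993, -0.001]
force: [0.4, 0.0, -0.2]
opening: 0.0183
t 0.77 board mm [-277.7  297.3] z 208.7 turn needed 78.7 F [ 0.4  0.  -0.2] open 18.3 q [ 0.65  0.01 -0.38  1.18  0.    0.89]
tool shift mm [-263.9 -250.4    8.6]
```

```bash
python3 -m handwheel '200 -29 -28 1 0;200 -29 -28 1 0;200 -29 -28 1 0;200 -29 -28 1 0;200 -29 -28 1 0;200 -29 -28 1 0;200 -29 -28 1 0;200 -29 -27 1 0'; python3 -m handwheel '200 0 0 0 7.1;200 0 0 0 7.1;200 0 0 0 7.1;200 0 0 0 7.1;200 0 0 0 7.1;200 0 0 0 7.1;200 0 0 0 7.1;200 0 0 0 7.1';python3 -c "
from h import *
st(-68,0,120)"
```

```text
t: 1.43
tcp_pos: [0.5018, 0.0449, 0.1978]
ee_rot: [-0.003, 0.122, 0.993, -0.002]
force: [0.6, 0.5, -0.4]
opening: 0.0184
t: 2.1
tcp_pos: [0.5045, 0.0342, 0.1934]
ee_rot: [-0.004, 0.585, 0.811, -0.005]
force: [0.5, -0.2, 0.3]
opening: 0.0184
t 2.1 board mm [-89.8   9.4] z 193.4 turn needed 21.14 F [ 0.5 -0.2  0.3] open 18.4 q [-0.06  0.1  -0.33  1.16 -0.01  1.19]
tool shift mm [-16.6  17.9  73.2]
```

```bash
python3 -m handwheel '200 -5 6 0 7.1;200 -5 6 0 7.1;200 -5 5 0 6.9;200 0 0 0 0;200 0 0 15 0;200 0 0 20 0;200 0 0 18 0;200 0 0 0 0';python3 - <<'E'
from h import *
import cv2
st(-68,0,63)
for n in('scene','wrist'):
    cv2.imwrite(f'pics/{n}1.png',robot.capture(n)[:,:,::-1])
E
```

```text
t: 2.77
tcp_pos: [0.5212, 0.0229, 0.1368]
ee_rot: [-0.004, 0.722, 0.691, -0.007]
force: [-1.0, 0.7, 0.6]
opening: 0.0184
t 2.77 board mm [-72.6  -1. ] z 136.8 turn needed 0.2 F [-1.   0.7  0.6] open 18.4 q [-0.08  0.18 -0.36  1.05 -0.    1.54]
tool shift mm [ 1.3  5.7 73.7]
```

View pics/scene1.png

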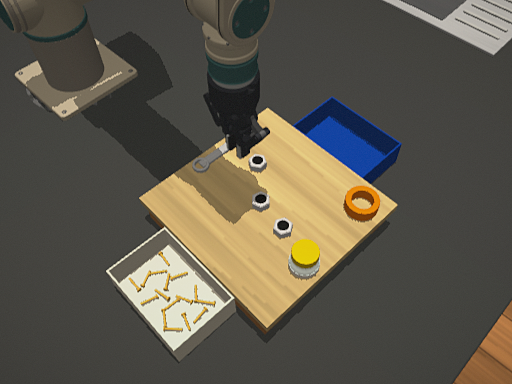

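View pics/wrist1.png

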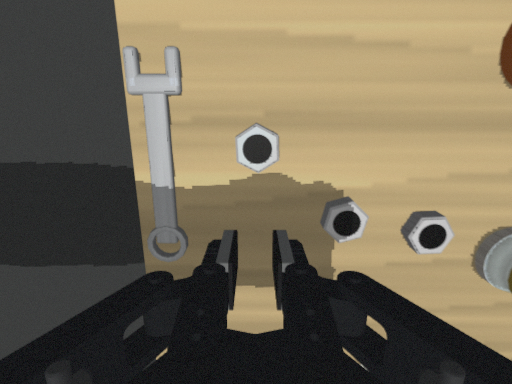

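```bash
python3 - <<'E'
from h import *
for p in((258,148),(346,222),(431,236)):
    X=bp('wrist',*p,.076); print(np.round(X,4),np.round(RB.T@(X[:2]-C0)*1e3,1))
print(pj('wrist',[*(RB@[-.0704,.0423]+C0),.076]))
E
python3 -m handwheel '200 0 2 0 0;200 0 1 15 0;200 0 0 20 0;200 0 0 15 0;200 0 0 12 0;200 0 0 7 0;200 0 0 0 0;200 0 0 0 0';python3 - <<'E'
from h import *
import cv2
st(-68,0,63)
for n in('side',):
    cv2.imwrite(f'pics/{n}2.png',cv2.resize(robot.capture(n)[100:300,130:400,::-1],None,fx=2.8,fy=2.8))
E
```

```text
[0.527  0.0659 0.076 ] [-68.9  42.2]
[0.5899 0.0083 0.076 ] [ -3.4 -12.3]
[ 0.6537 -0.0056  0.076 ] [ 61.1 -23.2]
[255.7774343  147.85607461]
t: 3.53
tcp_pos: [0.5364, 0.0223, 0.0798]
ee_rot: [0.005, 0.72, 0.694, 0.002]
force: [-0.3, -0.3, 0.4]
opening: 0.0187
t 3.53 board mm [-57.5  -1. ] z 79.8 turn needed 0.58 F [-0.3 -0.3  0.4] open 18.7 q [-0.08  0.24 -0.41  0.9  -0.    1.53]
tool shift mm [  1.1 -10.7  16.7]
```

View pics/side2.png

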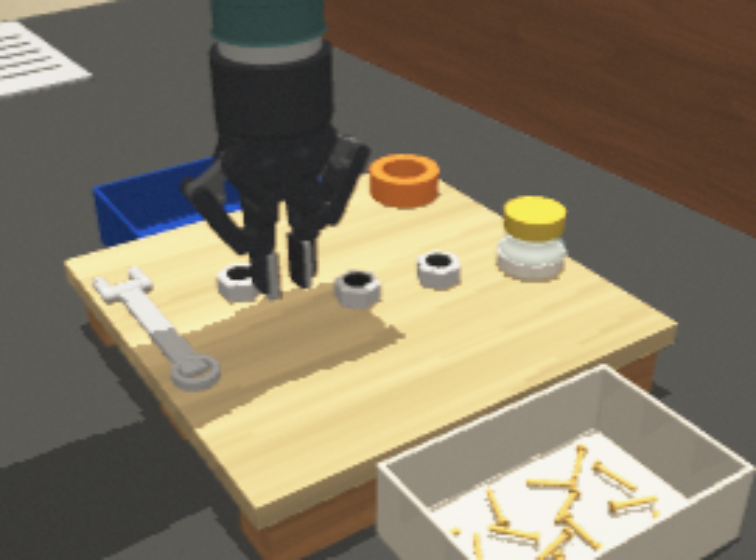

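```bash
python3 -m handwheel '200 0 -5 0 0.5;200 0 -5 0 0;200 0 -1 0 0;200 0 0 0 0;200 0 0 5 0;200 0 0 5 0;200 0 0 4 0;200 0 0 0 0';python3 - <<'E'
from h import *
st(-69,0,65)
E
```

```text
t: 4.25
tcp_pos: [0.5275, 0.0225, 0.0689]
ee_rot: [0.008, 0.723, 0.69, 0.004]
force: [-0.8, 1.1, -0.7]
opening: 0.0181
t 4.25 board mm [-66.4  -1.1] z 68.9 turn needed 0.05 F [-0.8  1.1 -0.7] open 18.1 q [-0.08  0.24 -0.45  0.86 -0.    1.54]
tool shift mm [ 1.1 -2.7  3.9]
```

```bash
python3 -m handwheel '200 0 -2 2 0;200 4 0 1 0;200 8 0 0 0;200 8 0 0 0;200 8 0 0 0;200 8 0 0 0;200 8 0 0 0;200 8 0 0 0';python3 - <<'E'
from h import *
import cv2
st(-66,165,65)
cv2.imwrite('pics/w3.png',robot.capture('wrist')[:,:,::-1])
E
```

```text
t: 4.92
tcp_pos: [0.5276, 0.0789, 0.0643]
ee_rot: [0.008, 0.724, 0.69, 0.004]
force: [-0.4, -0.5, 0.2]
opening: 0.0184
t 4.92 board mm [-68.9  55.2] z 64.3 turn needed -0.03 F [-0.4 -0.5  0.2] open 18.4 q [ 0.03  0.25 -0.44  0.86 -0.01  1.65]
tool shift mm [109.8   2.8  -1.2]
```

View pics/w3.png

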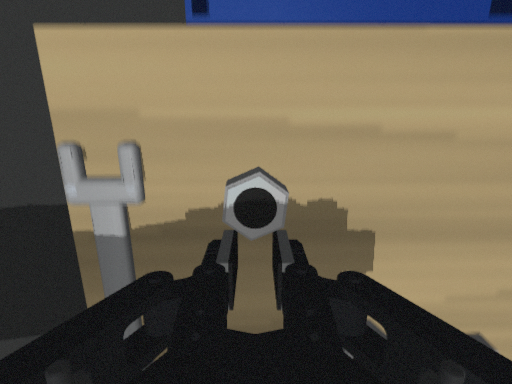

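```bash
python3 -m handwheel '200 9 0.5 -0.5 0;200 9 0.5 0 0;200 9 0.5 0 0;200 9 0.5 0 0;200 9 0.5 0 0;200 9 0.5 0 0;200 9 0 0 0;200 9 0 0 0';python3 - <<'E'
from h import *
import cv2
st(-66,165,65)
cv2.imwrite('pics/w4.png',robot.capture('wrist')[:,:,::-1])
E
```

```text
t: 5.63
tcp_pos: [0.5348, 0.1593, 0.0649]
ee_rot: [0.008, 0.723, 0.69, 0.004]
force: [-0.3, -0.7, 1.4]
opening: 0.0184
t 5.63 board mm [-65.5 135.9] z 64.9 turn needed 0.04 F [-0.3 -0.7  1.4] open 18.4 q [ 0.18  0.29 -0.39  0.88 -0.01  1.8 ]
tool shift mm [29.1 -0.5 -0.3]
```

View pics/w4.png

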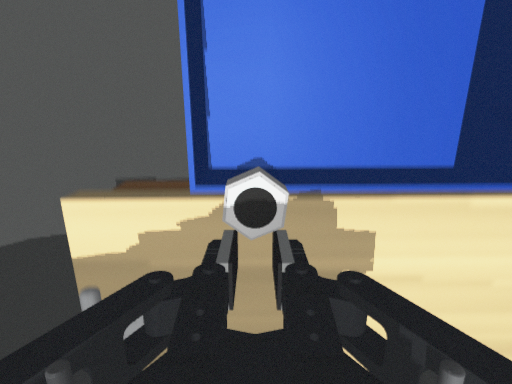

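```bash
python3 -m handwheel '200 8 0 0 0;200 9 0 0 0;200 9 0 0 0;200 9 0 0 0;200 6 0 0 0;200 0 0 0 0;200 0 0 0 0;200 0 0 0 0';python3 - <<'E'
from h import *
import cv2
st(-66,165,65)
cv2.imwrite('pics/w5.png',robot.capture('wrist')[:,:,::-1])
E
```

```text
t: 6.35
tcp_pos: [0.537, 0.2079, 0.0647]
ee_rot: [0.007, 0.722, 0.691, 0.005]
force: [0.1, 0.1, 0.5]
opening: 0.0185
t 6.35 board mm [-65.6 184.5] z 64.7 turn needed 0.22 F [0.1 0.1 0.5] open 18.5 q [ 0.26  0.32 -0.35  0.89 -0.01  1.88]
tool shift mm [-19.5  -0.4  -0.3]
```

View pics/w5.png

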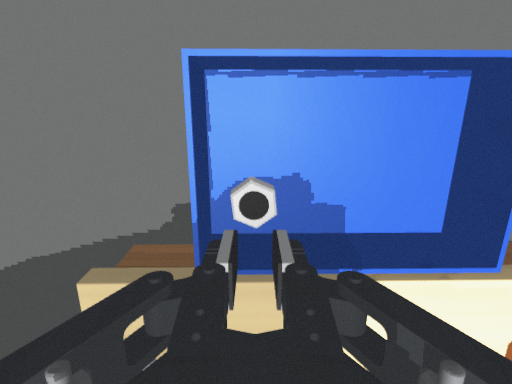

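```bash
python3 -m handwheel '200 0 0 -20 0;200 0 0 -25 0;200 -10 3 -20 0;200 -30 8 0 0;200 -38 8 0 0;200 -38 8 0 0;200 -38 8 0 0;200 -38 8 0 0';python3 -c "
from h import *
st(-3,-56,100)"
```

```text
t: 7.07
tcp_pos: [0.57, 0.0107, 0.134]
ee_rot: [0.007, 0.719, 0.695, 0.005]
force: [-0.1, -0.5, 0.1]
opening: 0.0184
t 7.07 board mm [-23.3 -10.9] z 134.0 turn needed 0.75 F [-0.1 -0.5  0.1] open 18.4 q [-0.09  0.24 -0.29  1.02 -0.    1.51]
tool shift mm [-45.2  19.2  34.4]
```

```bash
python3 -m handwheel '200 -22 9 0 0.7;200 -20 9 0 0;200 0 0 0 0;200 0 0 0 0;200 0 0 18 0;200 0 0 16 0;200 0 0 0 0;200 0 0 0 0';python3 -c "
from h import *
st(-3,-56,66)"
```

```text
t: 7.73
tcp_pos: [0.5877, -0.0446, 0.1016]
ee_rot: [0.009, 0.729, 0.685, 0.005]
force: [-0.8, 0.1, -0.2]
opening: 0.0184
t 7.73 board mm [ -3.  -65.3] z 101.6 turn needed -0.83 F [-0.8  0.1 -0.2] open 18.4 q [-0.18  0.3  -0.29  0.96 -0.    1.45]
tool shift mm [ 9.5 -0.8 35.5]
```

```bash
python3 -m handwheel '200 0 0 12 -0.8;200 0 0 12 0;200 0 0 6 0;200 0 0 3 0;200 0 0 0 0;200 0 0 0 0;200 4 0 0 0;200 4 0 0 0';python3 - <<'E'
from h import *
import cv2
st(-3,-40,65)
cv2.imwrite('pics/w6.png',robot.capture('wrist')[:,:,::-1])
E
```

```text
t: 8.4
tcp_pos: [0.5889, -0.0346, 0.0669]
ee_rot: [0.01, 0.723, 0.691, 0.005]
force: [-0.7, 0.2, -0.0]
opening: 0.0187
t 8.4 board mm [ -2.3 -55.3] z 66.9 turn needed 0.19 F [-0.7  0.2 -0. ] open 18.7 q [-0.17  0.34 -0.32  0.89 -0.    1.45]
tool shift mm [15.3 -0.7  1.8]
```

View pics/w6.png

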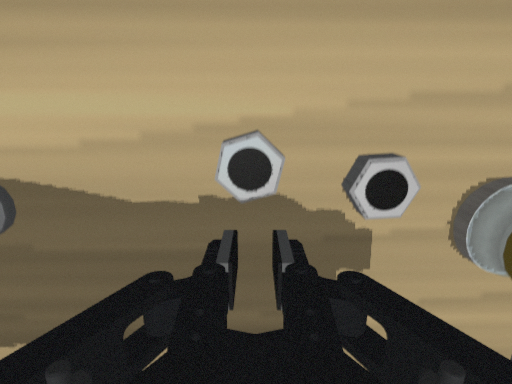

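```bash
python3 -m handwheel '200 2 -2 1 0;200 4 0 1 0;200 8 0 0 0;200 9 0 0 0;200 9 0 0 0;200 9 0 0 0;200 9 0 0 0;200 9 0 0 0';python3 - <<'E'
from h import *
import cv2
st(-5,165,65)
cv2.imwrite('pics/w7.png',robot.capture('wrist')[:,:,::-1])
E
```

```text
t: 9.12
tcp_pos: [0.5906, 0.0301, 0.0659]
ee_rot: [0.011, 0.723, 0.691, 0.006]
force: [0.4, -0.8, 0.2]
opening: 0.0184
t 9.12 board mm [-3.6  9.4] z 65.9 turn needed 0.18 F [ 0.4 -0.8  0.2] open 18.4 q [-0.06  0.34 -0.32  0.89 -0.01  1.56]
tool shift mm [ 1.556e+02 -9.000e-01 -1.000e-01]
```

View pics/w7.png

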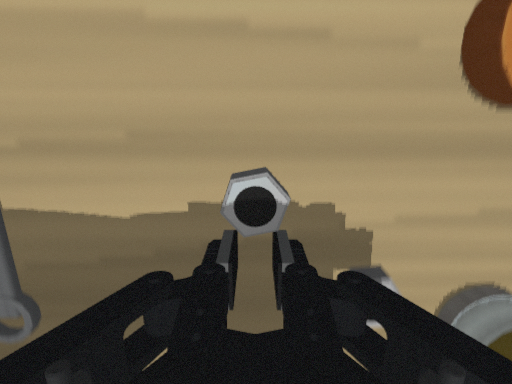

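```bash
python3 -m handwheel '200 9 0 0 0;200 9 0 0 0;200 9 0 0 0;200 9 0 0 0;200 9 0 0 0;200 9 0 0 0;200 9 0 0 0;200 9 0 0 0';python3 -c "
from h import *
st(-5,184,65)"
```

```text
t: 9.83
tcp_pos: [0.5942, 0.1104, 0.0658]
ee_rot: [0.011, 0.722, 0.692, 0.006]
force: [-0.7, 0.1, 0.0]
opening: 0.0186
t 9.83 board mm [-3.8 89.8] z 65.8 turn needed 0.24 F [-0.7  0.1  0. ] open 18.6 q [ 0.08  0.36 -0.29  0.9  -0.01  1.7 ]
tool shift mm [94.2 -0.8  0.2]
```

```bash
python3 -m handwheel '200 9 0 0 0;200 9 0 0 0;200 9 0 0 0;200 9 0 0 0;200 9 0 0 0;200 9 0 0 0;200 9 0 0 0;200 9 0 0 0'; python3 -m handwheel '200 8 0 0 0;200 5 0 0 0;200 0 0 0 0;200 0 0 0 0;200 0 0 -10 0;200 0 0 -15 0;200 0 0 -20 0;200 0 0 -20 0';python3 - <<'E'
from h import *
import cv2
st(61,-68,130)
cv2.imwrite('pics/w8.png',robot.capture('wrist')[:,:,::-1])
E
```

```text
t: 10.5
tcp_pos: [0.5974, 0.191, 0.0652]
ee_rot: [0.011, 0.722, 0.692, 0.007]
force: [0.1, -0.5, -0.0]
opening: 0.0181
t: 11.17
tcp_pos: [0.5912, 0.2063, 0.1271]
ee_rot: [0.007, 0.722, 0.692, 0.001]
force: [0.3, 0.5, 0.6]
opening: 0.0182
t 11.17 board mm [-11.4 185.5] z 127.1 turn needed 0.34 F [0.3 0.5 0.6] open 18.2 q [ 0.24  0.34 -0.16  1.05 -0.01  1.85]
tool shift mm [-253.9   70.9   -0. ]
```

View pics/w8.png

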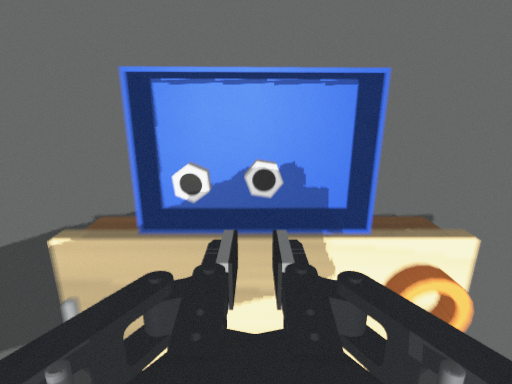

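```bash
python3 -m handwheel '200 -38 10 0 0;200 -38 10 0 0;200 -38 10 0 0;200 -38 10 0 0;200 -38 10 0 0;200 -30 9 0 0;200 0 0 0 0;200 0 0 0 0';python3 -c "
from h import *
st(59,-68,100)"
```

```text
t: 11.88
tcp_pos: [0.6515, -0.0263, 0.1457]
ee_rot: [0.015, 0.721, 0.692, 0.011]
force: [-0.6, -0.0, 0.2]
opening: 0.0185
t 11.88 board mm [ 59.8 -44.1] z 145.7 turn needed 0.36 F [-0.6 -0.   0.2] open 18.5 q [-0.14  0.35 -0.11  1.07 -0.    1.47]
tool shift mm [-23.7  -2.7  45.8]
```

```bash
python3 -m handwheel '200 -12 0 0 0;200 -9 0 0 0;200 0 0 0 0;200 0 0 15 0;200 0 0 15 0;200 0 0 10 0;200 0 0 0 0;200 0 0 0 0';python3 - <<'E'
from h import *
import cv2
st(60,-66,66)
cv2.imwrite('pics/w9.png',robot.capture('wrist')[:,:,::-1])
cv2.imwrite(f'pics/s9.png',cv2.resize(robot.capture('side')[100:300,130:400,::-1],None,fx=2.8,fy=2.8))
E
```

```text
t: 12.55
tcp_pos: [0.6511, -0.0454, 0.1066]
ee_rot: [0.015, 0.72, 0.694, 0.012]
force: [-0.2, 0.6, 0.5]
opening: 0.0185
t 12.55 board mm [ 60.4 -63.1] z 106.6 turn needed 0.64 F [-0.2  0.6  0.5] open 18.5 q [-0.17  0.38 -0.15  1.    0.    1.44]
tool shift mm [-2.8 -2.  40.6]
```

View pics/w9.png

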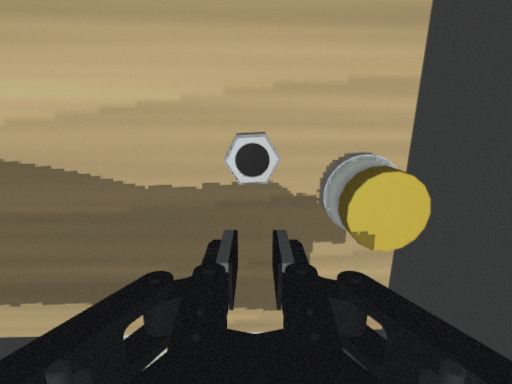

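View pics/s9.png

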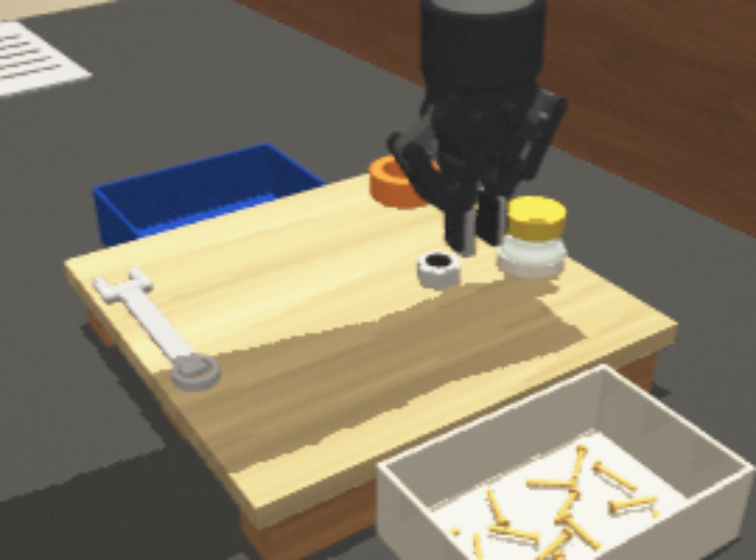

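```bash
python3 -m handwheel '200 0 -2 4 0.6;200 0 0 8 0;200 0 0 8 0;200 0 0 0 0;200 0 0 8 0;200 0 0 6 0;200 0 0 0 0;200 0 0 0 0';python3 - <<'E'
from h import *
import cv2
st(59,-60,66)
cv2.imwrite('pics/w10.png',robot.capture('wrist')[:,:,::-1])
E
```

```text
t: 13.32
tcp_pos: [0.6523, -0.0455, 0.0716]
ee_rot: [0.017, 0.724, 0.69, 0.013]
force: [0.3, -0.5, 0.7]
opening: 0.0181
t 13.32 board mm [ 61.5 -63.2] z 71.6 turn needed 0.0 F [ 0.3 -0.5  0.7] open 18.1 q [-0.17  0.42 -0.19  0.92  0.    1.45]
tool shift mm [ 3.2 -2.8  5.4]
```

View pics/w10.png

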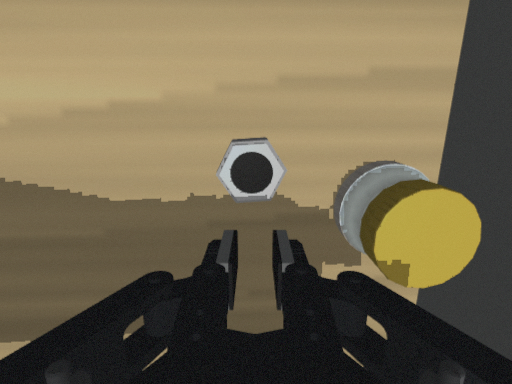

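```bash
python3 -m handwheel '200 0 -2 2 0;200 2 -1 2 0;200 6 0 1 0;200 8 0 0 0;200 9 0 0 0;200 9 -0.5 0 0;200 9 -0.5 0 0;200 9 -1 0 0';python3 - <<'E'
from h import *
import cv2
st(45,184,66)
cv2.imwrite('pics/w11.png',robot.capture('wrist')[:,:,::-1])
E
```

```text
t: 14.03
tcp_pos: [0.6507, 0.01, 0.0668]
ee_rot: [0.018, 0.724, 0.689, 0.014]
force: [0.7, -0.2, -0.8]
opening: 0.0186
t 14.03 board mm [57.3 -7.8] z 66.8 turn needed -0.12 F [ 0.7 -0.2 -0.8] open 18.6 q [-0.08  0.42 -0.2   0.91 -0.    1.54]
tool shift mm [191.8 -12.7  -0.8]
```

View pics/w11.png

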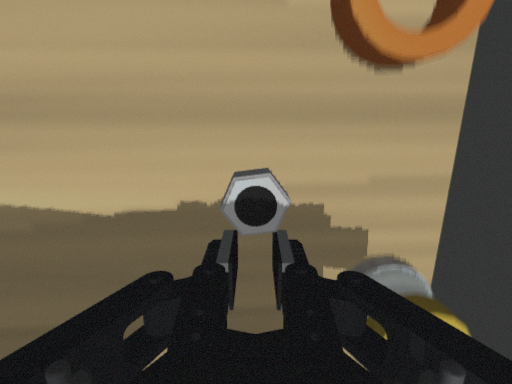

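```bash
python3 -m handwheel '200 9 -1 0 0;200 9 -1.5 0 0;200 9 -1.5 0 0;200 9 -1.5 0 0;200 9 -1.5 0 0;200 9 -1.5 0 0;200 9 -1 0 0;200 9 -1 0 0';python3 - <<'E'
from h import *
import cv2
st(45,184,66)
cv2.imwrite('pics/w12.png',robot.capture('wrist')[:,:,::-1])
E
```

```text
t: 14.75
tcp_pos: [0.643, 0.0913, 0.0666]
ee_rot: [0.018, 0.724, 0.69, 0.014]
force: [1.2, -0.3, 1.5]
opening: 0.0184
t 14.75 board mm [45.7 73.1] z 66.6 turn needed -0.01 F [ 1.2 -0.3  1.5] open 18.4 q [ 0.05  0.41 -0.2   0.91 -0.01  1.66]
tool shift mm [110.9  -0.8  -0. ]
```

View pics/w12.png

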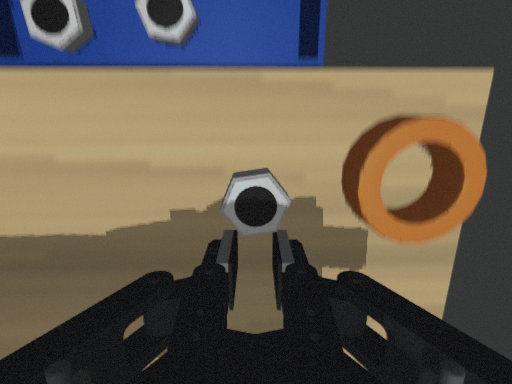

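```bash
python3 -m handwheel '200 9 -0.5 0 0;200 9 -0.5 0 0;200 9 0 0 0;200 9 0 0 0;200 9 0 0 0;200 9 0 0 0;200 9 0 0 0;200 9 0 0 0'; python3 -m handwheel '200 9 0 0 0;200 9 0 0 0;200 6 0 0 0;200 0 0 0 0;200 0 0 -10 0;200 0 0 -15 0;200 0 0 -20 0;200 0 0 -20 0';python3 -m handwheel '200 0 0 -20 0;200 0 0 -20 0;200 0 0 -20 0;200 -20 0 0 0;200 -20 0 0 0;200 0 0 0 0;200 0 0 0 0;200 0 0 0 0';python3 - <<'E'
from h import *
import cv2
st()
for n in('wrist','scene','side'):cv2.imwrite(f'pics/{n}13.png',robot.capture(n)[:,:,::-1])
E
```

```text
t: 15.47
tcp_pos: [0.6454, 0.1716, 0.0663]
ee_rot: [0.018, 0.724, 0.69, 0.014]
force: [0.2, -0.3, 0.3]
opening: 0.0185
t: 16.13
tcp_pos: [0.6382, 0.2007, 0.1273]
ee_rot: [0.014, 0.723, 0.691, 0.009]
force: [0.5, 0.8, -0.2]
opening: 0.0183
t: 16.8
tcp_pos: [0.6381, 0.1582, 0.2045]
ee_rot: [0.018, 0.724, 0.69, 0.015]
force: [0.2, -0.6, 0.2]
opening: 0.0184
t 16.8 board mm [ 37.7 139.6] z 204.5 turn needed -0.03 F [ 0.2 -0.6  0.2] open 18.4 q [ 0.15  0.32 -0.03  1.18 -0.01  1.77]
```

View pics/wrist13.png

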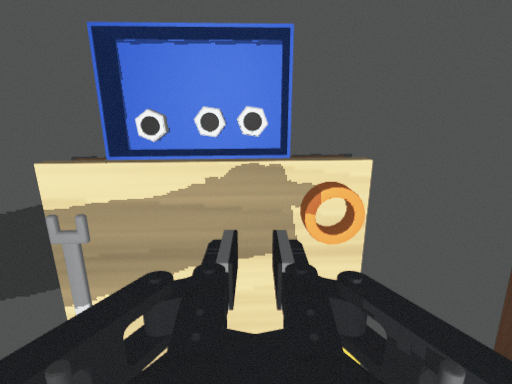

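View pics/scene13.png

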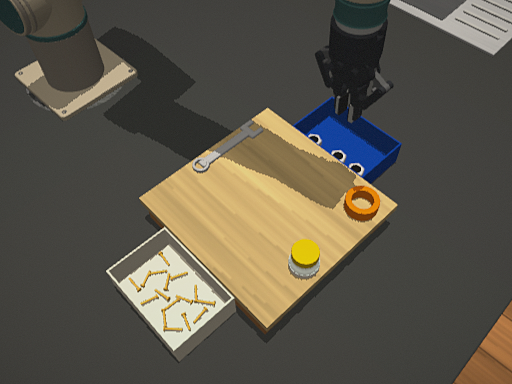

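View pics/side13.png

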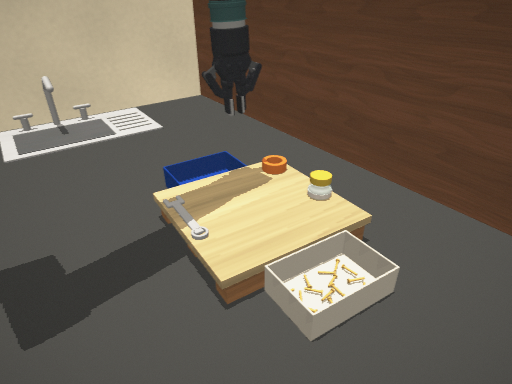

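The wrist picture shows all three nuts flat in the blue tub, at (150,126), (209,122) and (252,121). The scene picture shows the platform empty of nuts. The jar (305,254), tape (362,203) and wrench (228,146) look the same as at the start, and the gripper is clear of everything.

```bash
python3 -c "
from plant import robot
print(robot.close_job())"
```

```text
the job is handed in; nothing more can be done
None
```

All three nuts are in the blue tub, and the job was handed in at about 17 s of the 53 s allowed. I pushed them one at a time across the platform and over its +y edge, with the fingertips about 18 mm apart behind each nut. Nothing was picked up.

- **Nuts:** the last wrist picture shows all three lying flat on the floor of the blue tub.
- **Other objects:** by eye, the jar, tape and wrench have not moved in the last scene and side pictures. I did not measure them again.
- **Forces:** the wrist forces I read between moves stayed under about 2 N. They were not logged during the moves.
- **Disagreement:** my first rough readings from the side camera put the nuts about 8–14 mm away from where the scene camera did. The wrist camera agreed with the scene camera to within about 2 mm, so I used those positions.

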